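# Take the orange wire reel off its bayonet spindle and stand it in the job tote

### The job

Draw the orange wire reel off the leaning spindle of the green reel dispenser and stand it upright on the floor of the blue tote beside the carton, setting it down gently. The cross pin near the spindle's tip holds the reel on: ease it up against the pin and turn it until you feel its keyways pass over. Leave the blue reel, the carton, the tape and the screwdriver where they are.

Things in the scene. Friction and masses are not known exactly. Their poses are not given: they have to be found in the camera images.
- deck: Sloping green top plate, 124 x 310 mm, of the reel dispenser, screwed to the bench. Origin: middle of its upper face, 46 mm above the bench. z: square to the plate and along both spindles, leaning 30 degrees from vertical towards the robot's side; y level along the plate, x up the slope. Spindles at y = +70 and -70 mm; either may carry the orange reel. Guide tabs 20 mm high on the front edge.
- tip_left (a point): Centre of the end of the spindle at y = +70 mm of the plate, 76 mm along it from the plate; axes as the plate's. Steel spindle 19 mm thick. Along it from the plate: collar (44 mm wide) 0 to 6 mm, reel 6 to 62, cross pin 66 to 71: so a reel has 4 mm of lift before it meets the pin. Square brass pin 5 mm thick, 33 mm long, through the spindle's middle, square to it, firmly fixed.
- tip_right (a point): The same point of the spindle at y = -70 mm, built alike. Which way a pin points was set at fitting: it differs from spindle to spindle and time to time and no axis here tells it; find it by touch or sight. At the start the orange reel must be turned by 40 to 140 degrees one way (or 180 minus that the other way) to bring its keyways over the pin.
- reel_orange: Orange wire wound flush with black flanges: a cylinder 60 mm wide, 56 mm long, 0.2 to 0.4 kg. Origin: centre of its lower end; z along its bore, up the spindle. White hub: 22 mm bore, two opposite keyways 10.5 mm wide, full length, along its +x and -x. Turns freely. It lifts past the pin within about 8 degrees of exact; keep that angle and draw it straight off: clear of the spindle after 70 mm.
- reel_blue: The other reel, same size and make, blue wire, on the other spindle. Must stay.
- tote: Blue open tote, fixed, 300 mm (its x) by 200 mm (its y), 60 mm high, walls 5 mm. Origin: centre of its underside; the inner floor is 5 mm above that. The half with positive x is empty.
- carton: Small carton 95 x 135 x 48 mm standing on the tote's floor in its negative-x half, about 80 mm from the tote's centre. Origin: centre of its underside. Must stay.
- tape: Roll of yellow tape lying flat on the bench, 60 mm in diameter, 19 mm thick. Origin: centre of its underside. Must stay.
- driver: Red-handled screwdriver, 180 mm long, lying on the bench along its x axis. Must stay.

How it is judged:
By the outcome, as a careful person would: the job done as asked, in the order asked, and still so for the second after the job is handed in, with the robot touching nothing.
It also fails if it takes over 64 s, if anything falls off the work surface, if the arm or the gripper's body presses on something with over 40 N, if the wrist force passes 120 N, or if a joint passes its speed limit or range.

### The arm

A 6-joint arm with a two-finger parallel gripper is mounted at the origin on the work surface. World frame = base frame: x ahead of the robot, y to its left, z up, the work surface at z = 0. Lengths are in mm, angles in degrees, forces in N, time in s.
With the tool pointing down it reaches from about 300 to 850 mm from the base axis. Payload 4.2 kg.
Tool frame: the origin (TCP) lies on the centre line of the jaws, within the pads' length; the fingertips stand 14 mm ahead of it and the grasp point (between the pads) lies 5 mm behind it; z points along the fingers, y is the line along which they close (so a half turn about z gives the same grasp; the last joint's range is limited). The gripper opens to 91 mm and grips with 3 to 60 N. Pads are 32 mm wide; open, the fingers measure 118 mm over their backs; the gripper's body (76 mm by 178 mm) begins 60 mm behind the grasp point.
Start: joints at [65.661, 18.312, 89.639, -0, 72.044, -1.146], TCP at [226.458, 528.544, 227.976] pointing down, gripper open.
Joint ranges: [-177.97, 177.97], [-48.28, 115.42], [12.27, 149.76], [-77.06, 257.06], [2.81, 150.46], [-146.56, 146.56]. Speed limits (degrees/s): [147.25, 147.25, 180, 180, 180, 180].

### API

Orientations are given as [roll, pitch, yaw] about the fixed x, y, z axes, in that order (R = Rz(yaw) Ry(pitch) Rx(roll)).
In Python, from workcell import * gives the robot as it stands. The module is installed in compiled form; this text tells all that it offers.
- The arm moves only by the shell command python3 -m crank 'ROWS' [FORCE]. ROWS is JSON, a list of rows, each an object of numbers: "grip": the finger opening in m, from 0 to 0.0912; "x", "y", "z": the shift along the tool's x, y, z in m; "yaw": the turn about the tool's z in rad. In form: [{"grip": .., "x": .., "y": .., "z": .., "yaw": ..}, ...]. A call has exactly 5 rows; each row is the pose to reach, as a shift and turn from the pose commanded when the call began, along the tool's axes at that moment; what a row does not reach only later rows make up. A row lasts 1/12 s, in which the tool goes at most 41.7 mm and 7.16 degrees, less where a joint would pass 70% of its speed; a pose out of reach is approached as far as the arm can. A call with a gripper value outside its range is refused whole. The fingers move at their own pace and stop on an object; FORCE is the grip in N (left out, the last holds). Time passes only in rows, so rows that repeat a pose let the fingers close, or fill a call up. It gives the time, the measured TCP pose, the force, the opening and the grip force at its end, in the units of the state.
- state(): the state, without advancing time (a new reading comes with each control period).
- grab_frame(name): name is "scene" or "top" or "wrist"; returns the picture (420x560x3 uint8, red, green, blue); there is no depth.
- camera_model(name): a dict with "intrinsics" (3x3 intrinsics, pixels), "distortion" ([k1, k2, p1, p2, k3] as OpenCV has them; the pictures are not rectified), "R" (3x3) and "t" (3): a world point X has camera coordinates R X + t. Camera axes: x right, y down, z forward; pixel columns grow to the right and rows downward; lengths in mm; the calibration is good to about 2 mm. A picture is of the moment at which its call begins: read the wrist's pose just before it. camera_model takes no time and is no camera call; for the wrist camera it gives the pose at the moment of the call.
- job_done(): hands the job in; it is judged then, once.
The state is a dict: "time_s": time; "qpos": joint angles; "qvel": joint speeds; "effort": joint torques, N m; "ee_pos": TCP position; "ee_rot": TCP orientation; "force": force on the tool from outside, world axes, zero at the start; "torque": the same for the moment, N m; "gripper_width": finger opening in mm; "gripper_force": force on a finger pad.
Only numpy, scipy, OpenCV 4.12 (cv2) and the standard library are available. Lean on these libraries where they do the work, as an engineer would, in place of code of your own. Each camera call takes 0.05 s, during which the arm holds its last target. There are 200 camera calls.

## Working session

There is one attempt and no reset: what is moved stays moved. The work goes in short steps, Python scripts to look and compute and a shell command to move; the robot and the scene stay as the last step left them, time stands still between calls to the robot, and variables do not carry over. Pictures are saved under pics/ and viewed, at most 10 in all, crops included, and the job is handed in when it is done.

```bash
mkdir -p pics; python3 - <<'E'
from workcell import *
import cv2,numpy as np
for n in("scene","top"):
    cv2.imwrite(f"pics/{n}0.png",cv2.resize(grab_frame(n)[:,:,::-1],(784,588),interpolation=cv2.INTER_CUBIC))
    m=camera_model(n);print(n,np.round(m["intrinsics"],1).tolist(),m["distortion"],np.round(m["R"],3).tolist(),np.round(m["t"]))
print(state())
E
```

```text
scene [[505.4, 0.0, 271.3], [0.0, 505.4, 206.2], [0.0, 0.0, 1.0]] [0.05704463 0.         0.         0.         0.        ] [[-0.849, 0.529, 0.017], [0.283, 0.481, -0.83], [-0.447, -0.7, -0.557]] [ 486.  -49. 1409.]
top [[434.3, 0.0, 288.1], [0.0, 434.3, 203.5], [0.0, 0.0, 1.0]] [-0.02102228  0.          0.          0.          0.        ] [[0.021, -0.999, -0.027], [-0.983, -0.016, -0.182], [0.182, 0.03, -0.983]] [-62. 551. 817.]
{'time_s': 0.1, 'qpos': array([ 6.56635601e+01,  1.83481167e+01,  8.96957871e+01,  1.48990785e-03,
        7.20430612e+01, -1.14680031e+00]), 'qvel': array([ 0.00906891, -0.0694313 , -0.0550132 ,  0.00903996,  0.03074861,
        0.02850437]), 'effort': array([-7.86595010e-04, -4.13335347e+01, -2.32505357e+01,  7.28307758e-02,
        4.22851718e-02, -6.58045360e-05]), 'ee_pos': array([226.25863483, 528.18434624, 227.22752651]), 'ee_rot': array([-1.79913081e+02, -3.15687496e-03,  1.56809898e+02]), 'force': array([-0.50170063,  0.24984249, -1.06110719]), 'torque': array([ 0.04938383, -0.03023473,  0.01595422]), 'gripper_force': 0.0, 'gripper_width': 91.21940602699686}
```

View pics/scene0.png

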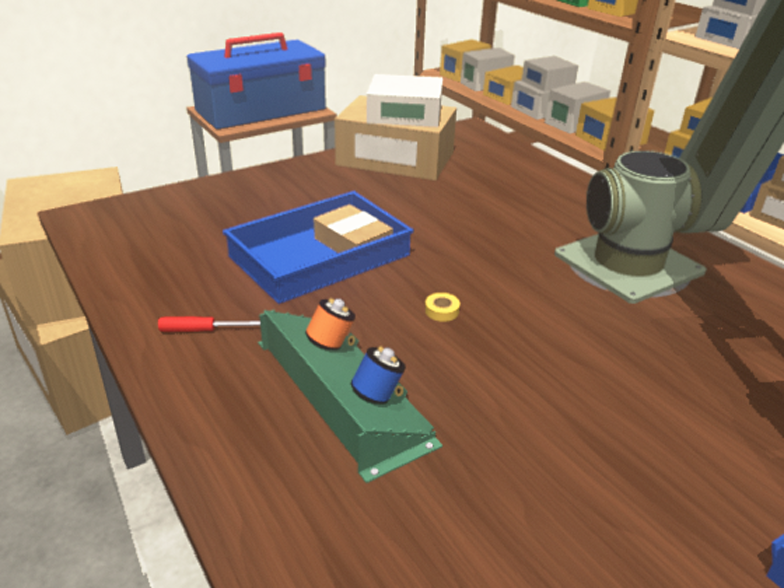

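View pics/top0.png

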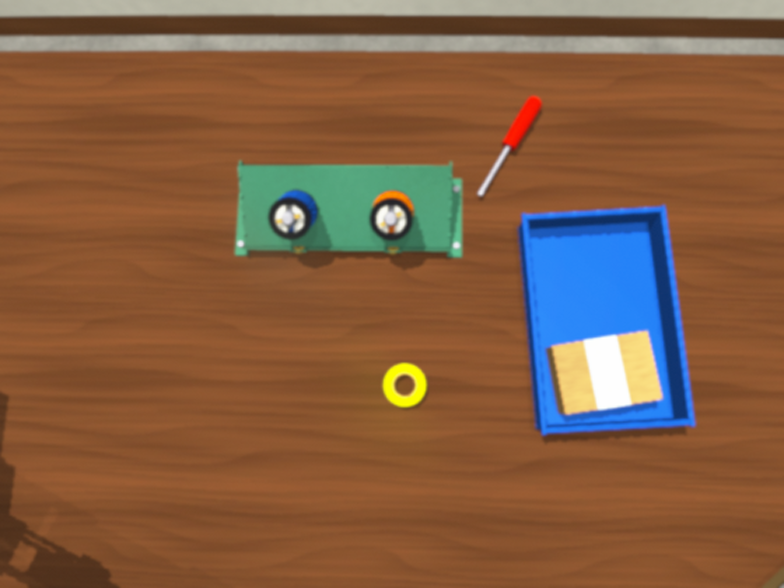

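The scene view shows the orange reel (330,325) on the spindle nearer the tote. In the top view the orange tip is at (391,217), the blue tip at (290,217), the tape at (405,385), and the empty tote half is the upper one, around (595,270). Next I'll enlarge the dispenser and tote.

```bash
python3 - <<'E'
from workcell import *
import cv2,numpy as np
t=grab_frame("top")[:,:,::-1]; s=grab_frame("scene")[:,:,::-1]
a=cv2.resize(t[110:190,165:335],None,fx=4.7,fy=4.7,interpolation=cv2.INTER_CUBIC)
cv2.imwrite("pics/topc.png",a[:600])
b=cv2.resize(s[205:345,180:320],None,fx=4.2,fy=4.2,interpolation=cv2.INTER_CUBIC)
cv2.imwrite("pics/scenec.png",b)
E
```

```text
(no output)
```

View pics/topc.png

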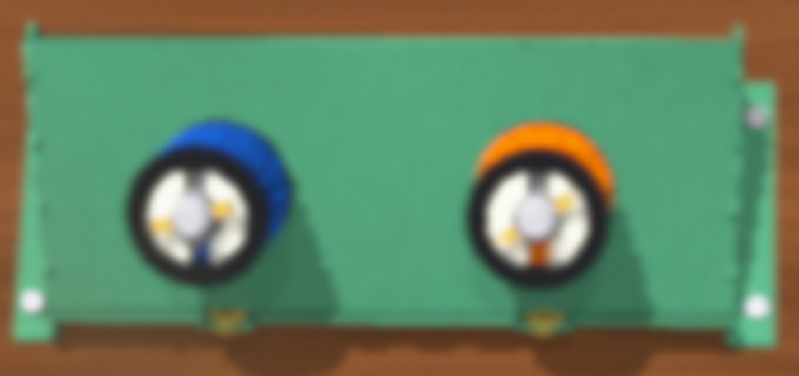

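View pics/scenec.png

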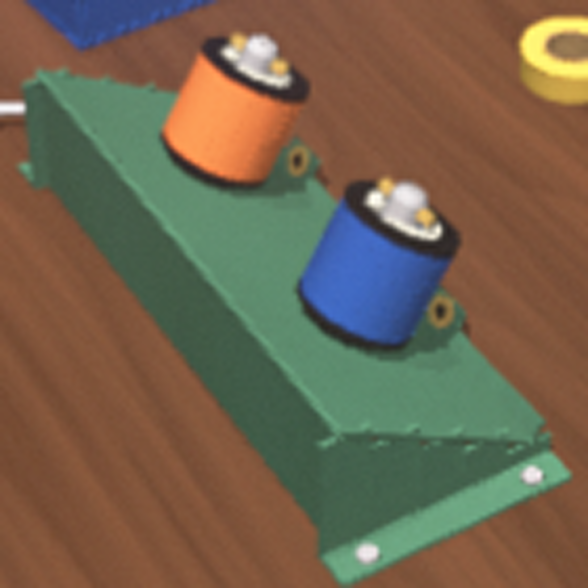

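The zoomed crop shows the orange tip at (536,212), pin ends at (563,202) and (510,236), and keyways pointing up and down at (540,180) and (539,257). The tool only shifts and yaws, so it stays vertical. I'll grip across the slope (deck y) and ratchet the reel round. Next I'll fit the poses.

```bash
cat >h.py <<'E'
from workcell import *
import cv2,numpy as np
from scipy.optimize import least_squares
from scipy.spatial.transform import Rotation as Ro
def proj(n,P,m=None):
    m=m or camera_model(n)
    return cv2.projectPoints(np.atleast_2d(P).astype(float),cv2.Rodrigues(np.array(m["R"]))[0],np.array(m["t"]).astype(float),np.array(m["intrinsics"]),np.array(m["distortion"]))[0][:,0]
def ray(n,px,z,m=None):
    m=m or camera_model(n);R=np.array(m["R"]);t=np.array(m["t"]).ravel()
    d=cv2.undistortPoints(np.array([[px]],float),np.array(m["intrinsics"]),np.array(m["distortion"]))[0,0]
    d=R.T@np.r_[d,1];c=-R.T@t
    return c+d*(z-c[2])/d[2]
def deckR(yaw): return Ro.from_euler('xyz',[0,-30,yaw],degrees=True).as_matrix()
def deckpt(p,q): return p[:2].tolist()+[46] + deckR(p[2])@np.array(q,float)
E
python3 - <<'E'
from h import *
up=lambda c,f,o:[(c[0]+.5)/f-.5+o[0],(c[1]+.5)/f-.5+o[1]]
T=lambda c:up(c,4.7,(165,110)); S=lambda c:up(c,4.2,(180,205)); F=lambda c:up(c,1.4,(0,0))
obs=[("top",T((536,212)),(0,-70,76)),("top",T((190,212)),(0,70,76)),("scene",S((262,43)),(0,-70,76)),("scene",S((408,190)),(0,70,76)),
("top",T((33,38)),(62,155,0)),("top",T((742,38)),(62,-155,0)),("scene",S((335,432)),(62,155,0)),("scene",S((38,75)),(62,-155,0)),("scene",S((548,435)),(-62,155,0))]
def res(p): return np.ravel([proj(n,np.array([p[0],p[1],46])+deckR(p[2])@np.array(q,float))[0]-px for n,px,q in obs])
r=least_squares(res,[600,0,0],loss='soft_l1');p=r.x
print(p);print(np.round(res(p).reshape(-1,2),1).tolist())
D=deckR(p[2]);o=np.array([p[0],p[1],46])
W=lambda q:o+D@np.array(q,float)
print("tipR",W((0,-70,76)),"reelc",W((0,-70,34)),"a",D[:,2])
# angles: pin at s=68.5, keyways at s=62
def ang(n,p1,p2,s):
    m=camera_model(n);f=[]
    for px in(p1,p2):
        # intersect ray with plane s
        R=np.array(m["R"]);c=-R.T@np.array(m["t"]).ravel();d=ray(n,px,0)-c
        k=((W((0,0,s))-c)@D[:,2])/(d@D[:,2]);f.append(D.T@(c+k*d-o))
    v=f[0]-f[1];return np.round(f,1).tolist(),np.degrees(np.arctan2(v[1],v[0]))
print("pin top",ang("top",T((563,202)),T((510,236)),68.5))
print("pin scene",ang("scene",S((238,41)),S((281,67)),68.5))
print("key top",ang("top",T((540,180)),T((539,257)),62))
q=[ray("top",F(c),60) for c in((522,215),(665,207),(692,426),(542,433))]
print(np.round(q,0).tolist(),np.mean(q,0)); e=q[0]-q[3];print("tote yaw",np.degrees(np.arctan2(e[1],e[0])),np.linalg.norm(e),np.linalg.norm(q[0]-q[1]),np.linalg.norm(q[1]-q[2]))
print("tape",ray("top",F((405,385)),19),"carton",ray("top",F((606,373)),53))
E
```

```text
[6.66742758e+02 3.66352056e+01 6.47328023e-01]
[[0.2, 2.2], [0.2, 2.1], [-0.7, 0.5], [0.0, 0.5], [-2.3, 0.5], [0.2, 0.2], [0.0, 0.3], [-2.0, -0.8], [-4.1, 1.5]]
tipR [629.53602727 -33.7896419  111.81793069] reelc [650.53468702 -33.55238883  75.44486373] a [-0.49996809 -0.00564888  0.8660254 ]
pin top ([[6.6, -80.3, 68.5], [-7.5, -58.6, 68.5]], np.float64(-56.923329853710705))
pin scene ([[-1.4, -88.0, 68.5], [-15.7, -65.0, 68.5]], np.float64(-58.18617049973461))
key top ([[14.2, -70.8, 62.0], [-17.9, -70.0, 62.0]], np.float64(-1.39164326288432))
[[655.0, -219.0, 60.0], [670.0, -424.0, 60.0], [364.0, -443.0, 60.0], [351.0, -242.0, 60.0]] [ 509.8218266  -331.80416024   60.        ]
tote yaw 4.246732138117486 304.62511880044883 204.94731521711347 306.25614694006134
tape [411.83753449 -55.48540645  19.        ] carton [ 432.80351352 -332.30406359   53.        ]
```

```bash

python3 -m crank '[{"x":-0.031,"y":-0.0175},{"x":-0.062,"y":-0.035},{"x":-0.092,"y":-0.0525},{"x":-0.123,"y":-0.07},{"x":-0.153,"y":-0.0875}]'
python3 -m crank '[{"x":-0.031,"y":-0.0175},{"x":-0.062,"y":-0.035},{"x":-0.092,"y":-0.0525},{"x":-0.123,"y":-0.07},{"x":-0.153,"y":-0.0875}]'
python3 -m crank '[{"x":-0.031,"y":-0.0175},{"x":-0.062,"y":-0.035},{"x":-0.092,"y":-0.0525},{"x":-0.123,"y":-0.07},{"x":-0.153,"y":-0.0875}]'
python3 -m crank '[{"x":-0.031,"y":-0.0175},{"x":-0.062,"y":-0.035},{"x":-0.092,"y":-0.0525},{"x":-0.123,"y":-0.07},{"x":-0.152,"y":-0.087}]'
python3 -m crank '[{"yaw":-0.1},{"yaw":-0.2},{"yaw":-0.3},{"yaw":-0.405},{"yaw":-0.405}]'
python3 - <<'E'
from h import *
m=camera_model("wrist");s=state();print(s["ee_pos"],s["ee_rot"],s["qpos"],np.array(m["R"]).round(2).tolist(),-np.array(m["R"]).T@m["t"])
cv2.imwrite("pics/w1.png",cv2.resize(grab_frame("wrist")[:,:,::-1],(784,588),interpolation=cv2.INTER_CUBIC))
E
```

```text
[226.33901065 528.27930515 227.4640863 ] [-1.79942321e+02 -5.69098937e-04  1.56807681e+02] [ 6.56612807e+01  1.83356266e+01  8.96793628e+01 -6.14956090e-04
  7.20426891e+01 -1.14621058e+00] [[0.39, 0.92, -0.0], [0.88, -0.38, 0.28], [0.25, -0.11, -0.96]] [155.49061456 559.24260174 383.36195516]validation failed for argument at $[0]...
validation failed for argument at $[0]...
validation failed for argument at $[0]...
validation failed for argument at $[0]...
validation failed for argument at $[0]...
```

View pics/w1.png

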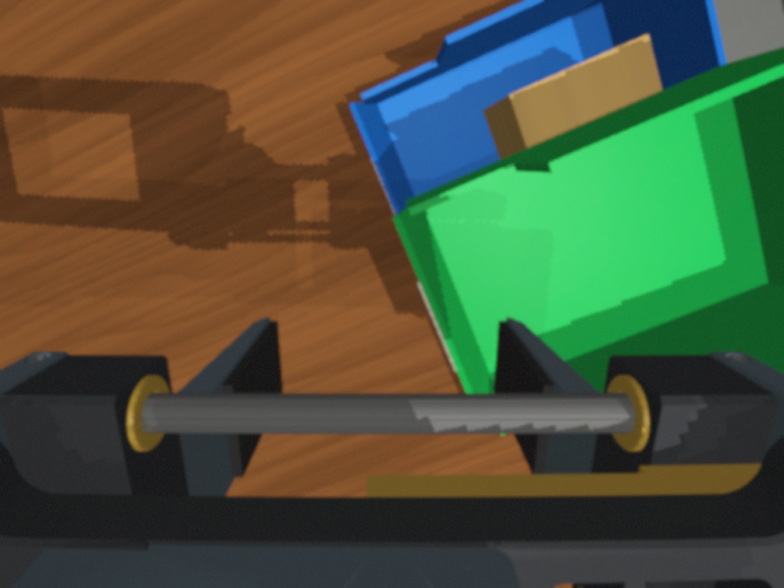

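The wrist picture was taken at the start pose. It shows the fingers at (240,380) and (530,380), with bins below. The rows need all five keys, so I'll resend them in full.

```bash

python3 -m crank '[{"grip":0.091,"x":-0.031,"y":-0.0175,"z":0,"yaw":0},{"grip":0.091,"x":-0.062,"y":-0.035,"z":0,"yaw":0},{"grip":0.091,"x":-0.092,"y":-0.0525,"z":0,"yaw":0},{"grip":0.091,"x":-0.123,"y":-0.07,"z":0,"yaw":0},{"grip":0.091,"x":-0.153,"y":-0.0875,"z":0,"yaw":0}]' 
python3 -m crank '[{"grip":0.091,"x":-0.031,"y":-0.0175,"z":0,"yaw":0},{"grip":0.091,"x":-0.062,"y":-0.035,"z":0,"yaw":0},{"grip":0.091,"x":-0.092,"y":-0.0525,"z":0,"yaw":0},{"grip":0.091,"x":-0.123,"y":-0.07,"z":0,"yaw":0},{"grip":0.091,"x":-0.153,"y":-0.0875,"z":0,"yaw":0}]' 
python3 -m crank '[{"grip":0.091,"x":-0.031,"y":-0.0175,"z":0,"yaw":0},{"grip":0.091,"x":-0.062,"y":-0.035,"z":0,"yaw":0},{"grip":0.091,"x":-0.092,"y":-0.0525,"z":0,"yaw":0},{"grip":0.091,"x":-0.123,"y":-0.07,"z":0,"yaw":0},{"grip":0.091,"x":-0.153,"y":-0.0875,"z":0,"yaw":0}]' 
python3 -m crank '[{"grip":0.091,"x":-0.031,"y":-0.0175,"z":0,"yaw":0},{"grip":0.091,"x":-0.062,"y":-0.035,"z":0,"yaw":0},{"grip":0.091,"x":-0.092,"y":-0.0525,"z":0,"yaw":0},{"grip":0.091,"x":-0.123,"y":-0.07,"z":0,"yaw":0},{"grip":0.091,"x":-0.152,"y":-0.087,"z":0,"yaw":0}]' 
python3 -m crank '[{"grip":0.091,"x":0,"y":0,"z":0,"yaw":-0.1},{"grip":0.091,"x":0,"y":0,"z":0,"yaw":-0.2},{"grip":0.091,"x":0,"y":0,"z":0,"yaw":-0.3},{"grip":0.091,"x":0,"y":0,"z":0,"yaw":-0.405},{"grip":0.091,"x":0,"y":0,"z":0,"yaw":-0.405}]'
python3 - <<'E'
from h import *
m=camera_model("wrist");s=state();print(s["ee_pos"],s["ee_rot"],s["qpos"])
print(-np.array(m["R"]).T@m["t"])
cv2.imwrite("pics/w2.png",cv2.resize(grab_frame("wrist")[:,:,::-1],(784,588),interpolation=cv2.INTER_CUBIC))
E
```

```text
time_s: 0.67
ee_pos: [333.3, 386.4, 227.9]
ee_rot: [180.0, 0.0, 156.8]
force: [1.0, -0.4, 0.0]
gripper_width: 90.8
gripper_force: 0.0
time_s: 1.08
ee_pos: [439.6, 245.6, 228.0]
ee_rot: [180.0, 0.0, 156.8]
force: [0.7, 0.8, -0.6]
gripper_width: 91.4
gripper_force: 0.0
time_s: 1.5
ee_pos: [545.8, 104.8, 227.9]
ee_rot: [180.0, 0.0, 156.8]
force: [1.2, -0.1, 0.6]
gripper_width: 90.8
gripper_force: 0.0
time_s: 1.92
ee_pos: [651.3, -35.1, 227.7]
ee_rot: [180.0, -0.0, 156.8]
force: [0.2, 1.4, 0.1]
gripper_width: 90.9
gripper_force: 0.0
time_s: 2.33
ee_pos: [650.4, -33.5, 227.6]
ee_rot: [180.0, -0.0, -179.9]
force: [0.0, -0.2, -0.5]
gripper_width: 90.9
gripper_force: 0.0
[650.39523992 -33.51264129 227.62074215] [ 1.79992763e+02 -2.97378654e-02 -1.79904923e+02] [-3.96396213e+00  2.53116869e+01  7.87845044e+01  5.27216271e-03
  7.59339843e+01 -9.40603200e+01]
[573.26409726 -33.54451557 383.5532054 ]
```

View pics/w2.png

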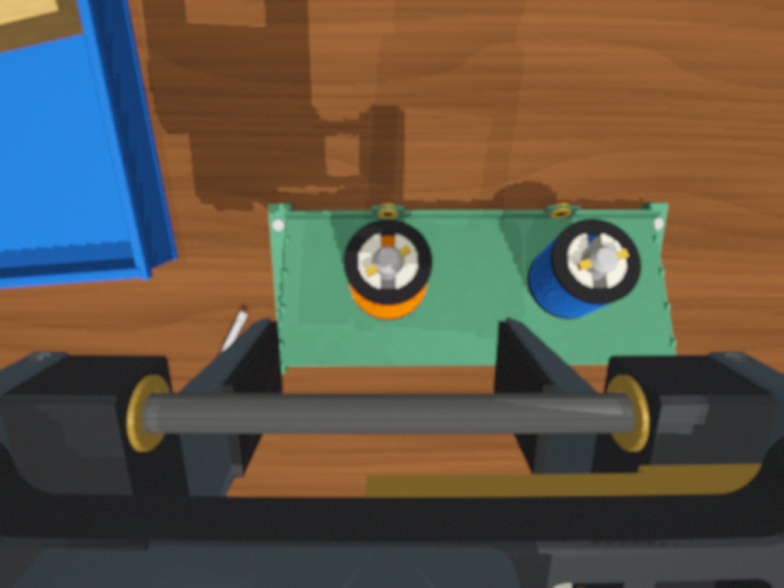

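The wrist view shows the orange tip at (389,259), pin ends at (405,251) and (371,270), and keyways at (388,241) and (388,283). The blue tip is at (606,259).

```bash
cat >>h.py <<'E'
def wfit(tip,pin,key,keys=62,blue=None):
    F=lambda c:[(c[0]+.5)/1.4-.5,(c[1]+.5)/1.4-.5]
    D=deckR(0.5);t=ray("wrist",F(tip),111.8);o=t-D@np.array([0,-70,76.])
    m=camera_model("wrist");c=-np.array(m["R"]).T@np.array(m["t"]).ravel()
    def pl(px,s):
        d=ray("wrist",F(px),0)-c;k=((o+D[:,2]*s-c)@D[:,2])/(d@D[:,2]);return D.T@(c+k*d-o)
    def an(e,s):
        f=[pl(x,s) for x in e];v=f[0]-f[1];print(np.round(f,1).tolist());return np.degrees(np.arctan2(v[1],v[0]))
    print("tip",t,"reel c",t-42*D[:,2]);a,b=an(pin,68.5),an(key,keys);print("pin",a,"key",b,"turn",(a-b+90)%180-90)
    if blue: b=ray("wrist",F(blue),111.8)-t;print("blue",b,np.degrees(np.arctan2(-b[0],b[1])))
E
python3 -c "
from h import *
wfit((389,259),[(371,270),(405,251)],[(388,283),(388,241)],62,(606,259))"
```

```text
tip [630.62434438 -32.24861466 111.8       ] reel c [651.62354476 -32.06535742  75.42693304]
[[4.9, -81.7, 68.5], [-7.8, -59.5, 68.5]]
[[12.0, -70.8, 62.0], [-17.3, -70.5, 62.0]]
pin -60.23062663916131 key -0.5430221306588748 turn -59.68760450850243
blue [1.09519329e-01 1.38247087e+02 0.00000000e+00] -0.04538970163128142
```

```bash

python3 -m crank '[{"grip":0.091,"x":0,"y":0,"z":0.03,"yaw":-0.1},{"grip":0.091,"x":0,"y":0.0005,"z":0.06,"yaw":-0.2},{"grip":0.091,"x":0,"y":0.0005,"z":0.09,"yaw":-0.3},{"grip":0.091,"x":-0.0005,"y":0.0005,"z":0.125,"yaw":-0.3},{"grip":0.091,"x":-0.0005,"y":0.0005,"z":0.157,"yaw":-0.3}]'
python3 -m crank '[{"grip":0.05,"x":0,"y":0,"z":0,"yaw":0},{"grip":0.05,"x":0,"y":0,"z":0,"yaw":0},{"grip":0.05,"x":0,"y":0,"z":0,"yaw":0},{"grip":0.05,"x":0,"y":0,"z":0,"yaw":0},{"grip":0.05,"x":0,"y":0,"z":0,"yaw":0}]' 10
python3 -m crank '[{"grip":0.05,"x":0,"y":0,"z":0,"yaw":0},{"grip":0.05,"x":0,"y":0,"z":0,"yaw":0},{"grip":0.05,"x":0,"y":0,"z":0,"yaw":0.05},{"grip":0.05,"x":0,"y":0,"z":0,"yaw":0.1},{"grip":0.05,"x":0,"y":0,"z":0,"yaw":0.15}]' 10
```

```text
time_s: 2.8
ee_pos: [650.7, -32.7, 69.5]
ee_rot: [-180.0, 0.0, -163.0]
force: [-0.7, -0.5, -0.7]
gripper_width: 91.3
gripper_force: 0.0
time_s: 3.22
ee_pos: [650.9, -32.5, 71.3]
ee_rot: [180.0, 0.0, -162.9]
force: [-0.7, 1.6, -0.6]
gripper_width: 66.0
gripper_force: 9.5
time_s: 3.63
ee_pos: [651.2, -32.7, 71.4]
ee_rot: [-180.0, 0.1, -171.5]
force: [-0.4, 0.6, 0.0]
gripper_width: 62.7
gripper_force: 9.7
```

```bash

python3 -m crank '[{"grip":0.05,"x":0,"y":0,"z":0,"yaw":0.09},{"grip":0.05,"x":0,"y":0,"z":0,"yaw":0.18},{"grip":0.05,"x":0,"y":0,"z":0,"yaw":0.27},{"grip":0.05,"x":0,"y":0,"z":0,"yaw":0.36},{"grip":0.05,"x":0,"y":0,"z":0,"yaw":0.45}]' 10
python3 -m crank '[{"grip":0.091,"x":0,"y":0,"z":0,"yaw":0},{"grip":0.091,"x":0,"y":0,"z":0,"yaw":0},{"grip":0.091,"x":0,"y":0,"z":0,"yaw":0},{"grip":0.091,"x":0,"y":0,"z":0,"yaw":0},{"grip":0.091,"x":0,"y":0,"z":0,"yaw":0}]' 10
python3 -m crank '[{"grip":0.091,"x":0,"y":0,"z":0,"yaw":-0.12},{"grip":0.091,"x":0,"y":0,"z":0,"yaw":-0.24},{"grip":0.091,"x":0,"y":0,"z":0,"yaw":-0.3},{"grip":0.091,"x":0,"y":0,"z":0,"yaw":-0.3},{"grip":0.091,"x":0,"y":0,"z":0,"yaw":-0.3}]' 10
python3 - <<'E'
from h import *
f=grab_frame("wrist")[:,:,::-1]
cv2.imwrite("pics/w3.png",cv2.resize(f,(784,588),interpolation=cv2.INTER_CUBIC))
E
```

```text
time_s: 4.05
ee_pos: [652.9, -34.6, 72.2]
ee_rot: [-179.9, 0.3, 162.7]
force: [2.3, -6.2, 1.2]
gripper_width: 63.2
gripper_force: 10.2
time_s: 4.47
ee_pos: [650.8, -32.6, 70.8]
ee_rot: [180.0, -0.0, 162.9]
force: [-0.5, 0.8, 0.1]
gripper_width: 90.5
gripper_force: 0.0
time_s: 4.88
ee_pos: [650.9, -32.7, 70.9]
ee_rot: [180.0, -0.0, 179.9]
force: [-0.0, 0.4, -0.5]
gripper_width: 90.8
gripper_force: 0.0
```

View pics/w3.png

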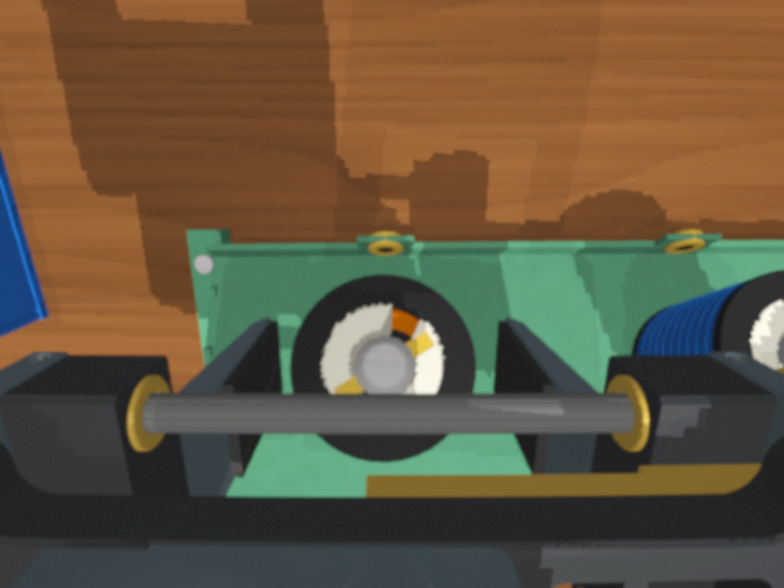

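The keyway has moved clockwise to (404,321). The pin ends are at (421,344) and (348,387), and the tip is at (385,364).

```bash
python3 -c "
from h import *
wfit((385,364),[(348,387),(421,344)],[(404,320),(403,322)],62)"
```

```text
tip [628.74483326 -33.27564869 111.8       ] reel c [649.74403364 -33.09239144  75.42693304]
[[6.2, -81.2, 68.5], [-6.6, -59.0, 68.5]]
[[-15.2, -63.8, 62.0], [-14.6, -64.2, 62.0]]
pin -60.23212071557612 key 152.84058025223405 turn -33.072700967810164
```

```bash

python3 -m crank '[{"grip":0.091,"x":0,"y":0,"z":0,"yaw":-0.12},{"grip":0.091,"x":0,"y":0,"z":0,"yaw":-0.24},{"grip":0.08,"x":0,"y":0,"z":0,"yaw":-0.36},{"grip":0.07,"x":0,"y":0,"z":0,"yaw":-0.36},{"grip":0.05,"x":0,"y":0,"z":0,"yaw":-0.36}]' 10
python3 -m crank '[{"grip":0.05,"x":0,"y":0,"z":0,"yaw":0},{"grip":0.05,"x":0,"y":0,"z":0,"yaw":0},{"grip":0.05,"x":0,"y":0,"z":0,"yaw":0},{"grip":0.05,"x":0,"y":0,"z":0,"yaw":0.09},{"grip":0.05,"x":0,"y":0,"z":0,"yaw":0.18}]' 12
python3 -m crank '[{"grip":0.05,"x":0,"y":0,"z":0,"yaw":0.1},{"grip":0.05,"x":0,"y":0,"z":0,"yaw":0.2},{"grip":0.05,"x":0,"y":0,"z":0,"yaw":0.3},{"grip":0.05,"x":0,"y":0,"z":0,"yaw":0.4},{"grip":0.05,"x":0,"y":0,"z":0,"yaw":0.5}]' 12
python3 -m crank '[{"grip":0.091,"x":0,"y":0,"z":0,"yaw":0},{"grip":0.091,"x":0,"y":0,"z":0,"yaw":0},{"grip":0.091,"x":0,"y":0,"z":0,"yaw":0},{"grip":0.091,"x":0,"y":0,"z":0,"yaw":0},{"grip":0.091,"x":0,"y":0,"z":0,"yaw":0}]' 10
python3 -m crank '[{"grip":0.091,"x":0,"y":0,"z":0,"yaw":-0.12},{"grip":0.091,"x":0,"y":0,"z":0,"yaw":-0.24},{"grip":0.091,"x":0,"y":0,"z":0,"yaw":-0.32},{"grip":0.091,"x":0,"y":0,"z":0,"yaw":-0.32},{"grip":0.091,"x":0,"y":0,"z":0,"yaw":-0.32}]' 10
python3 - <<'E'
from h import *
f=grab_frame("wrist")[:,:,::-1]
cv2.imwrite("pics/w4.png",cv2.resize(f,(784,588),interpolation=cv2.INTER_CUBIC))
E
```

```text
time_s: 5.35
ee_pos: [650.9, -32.8, 70.9]
ee_rot: [180.0, -0.0, -159.6]
force: [0.1, 0.6, -0.7]
gripper_width: 74.1
gripper_force: 0.0
time_s: 5.77
ee_pos: [650.5, -32.5, 71.2]
ee_rot: [180.0, -0.0, -170.0]
force: [-1.4, 1.6, 2.0]
gripper_width: 63.5
gripper_force: 11.7
time_s: 6.18
ee_pos: [652.8, -34.6, 71.2]
ee_rot: [-179.9, 0.3, 161.5]
force: [4.6, -8.0, -2.4]
gripper_width: 64.0
gripper_force: 13.1
time_s: 6.6
ee_pos: [650.8, -32.6, 71.0]
ee_rot: [180.0, -0.0, 161.7]
force: [-0.9, 1.2, 0.3]
gripper_width: 90.5
gripper_force: 0.0
time_s: 7.02
ee_pos: [650.9, -32.7, 70.9]
ee_rot: [180.0, -0.0, 179.9]
force: [-0.4, -0.5, -0.3]
gripper_width: 91.1
gripper_force: 0.0
```

View pics/w4.png

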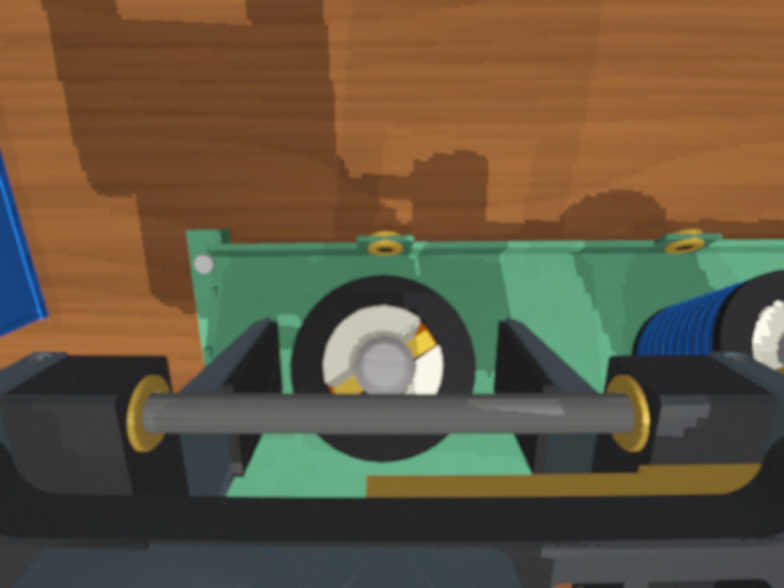

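The keyways are nearly over the pin. A thin slot sliver at (424,327) suggests about 4° more clockwise. I'll make that small turn, then ease the reel up along the spindle.

```bash

python3 -m crank '[{"grip":0.091,"x":0,"y":0,"z":0,"yaw":-0.08},{"grip":0.08,"x":0,"y":0,"z":0,"yaw":-0.08},{"grip":0.07,"x":0,"y":0,"z":0,"yaw":-0.08},{"grip":0.05,"x":0,"y":0,"z":0,"yaw":-0.08},{"grip":0.05,"x":0,"y":0,"z":0,"yaw":-0.08}]' 15
python3 -m crank '[{"grip":0.05,"x":0,"y":0,"z":0,"yaw":0},{"grip":0.05,"x":0,"y":0,"z":0,"yaw":0},{"grip":0.05,"x":0,"y":0,"z":0,"yaw":0.04},{"grip":0.05,"x":0,"y":0,"z":0,"yaw":0.08},{"grip":0.05,"x":0,"y":0,"z":0,"yaw":0.08}]' 20
python3 -m crank '[{"grip":0.05,"x":0.001,"y":0,"z":-0.0017,"yaw":0},{"grip":0.05,"x":0.002,"y":0,"z":-0.0035,"yaw":0},{"grip":0.05,"x":0.003,"y":0,"z":-0.0052,"yaw":0},{"grip":0.05,"x":0.004,"y":0,"z":-0.0069,"yaw":0},{"grip":0.05,"x":0.005,"y":0,"z":-0.0087,"yaw":0}]' 20
```

```text
time_s: 7.48
ee_pos: [650.9, -32.8, 70.9]
ee_rot: [180.0, -0.0, -175.5]
force: [-1.3, -0.0, -0.5]
gripper_width: 67.6
gripper_force: 0.0
time_s: 7.9
ee_pos: [651.2, -32.7, 71.1]
ee_rot: [180.0, 0.0, 180.0]
force: [0.4, -0.0, -0.3]
gripper_width: 60.6
gripper_force: 19.8
time_s: 8.32
ee_pos: [646.1, -32.9, 79.7]
ee_rot: [-180.0, 0.0, -180.0]
force: [2.7, 0.3, -4.2]
gripper_width: 60.5
gripper_force: 19.8
```

```bash

python3 -m crank '[{"grip":0.05,"x":0.002,"y":0,"z":-0.0035,"yaw":0},{"grip":0.05,"x":0.004,"y":0,"z":-0.0069,"yaw":0},{"grip":0.05,"x":0.006,"y":0,"z":-0.0104,"yaw":0},{"grip":0.05,"x":0.008,"y":0,"z":-0.0139,"yaw":0},{"grip":0.05,"x":0.01,"y":0,"z":-0.0173,"yaw":0}]' 20
python3 - <<'E'
from h import *
w=cv2.resize(grab_frame("wrist")[200:340,180:380,::-1],(400,280),interpolation=cv2.INTER_CUBIC)
s=cv2.resize(grab_frame("scene")[190:290,200:300,::-1],(280,280),interpolation=cv2.INTER_CUBIC)
cv2.imwrite("pics/w5.png",np.hstack([w,s]))
E
```

```text
time_s: 8.73
ee_pos: [635.8, -32.9, 97.5]
ee_rot: [180.0, 0.0, -180.0]
force: [2.6, -1.0, -4.1]
gripper_width: 60.8
gripper_force: 19.8
```

View pics/w5.png

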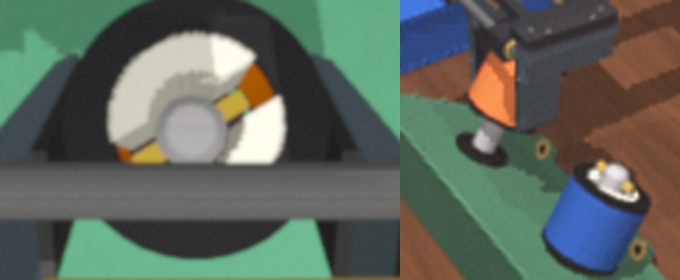

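The reel has risen over the pin: the pin sits inside the keyway at (232,102) and bare spindle shows below it at (488,135). I'll draw it on off.

```bash

python3 -m crank '[{"grip":0.05,"x":0.0025,"y":0,"z":-0.0043,"yaw":0},{"grip":0.05,"x":0.005,"y":0,"z":-0.0087,"yaw":0},{"grip":0.05,"x":0.0075,"y":0,"z":-0.013,"yaw":0},{"grip":0.05,"x":0.01,"y":0,"z":-0.0173,"yaw":0},{"grip":0.05,"x":0.0125,"y":0,"z":-0.0217,"yaw":0}]' 20
python3 -m crank '[{"grip":0.05,"x":0.0025,"y":0,"z":-0.0043,"yaw":0},{"grip":0.05,"x":0.005,"y":0,"z":-0.0087,"yaw":0},{"grip":0.05,"x":0.0075,"y":0,"z":-0.013,"yaw":0},{"grip":0.05,"x":0.01,"y":0,"z":-0.0173,"yaw":0},{"grip":0.05,"x":0.0125,"y":0,"z":-0.0217,"yaw":0}]' 20
python3 -m crank '[{"grip":0.05,"x":0.005,"y":0,"z":-0.0087,"yaw":0},{"grip":0.05,"x":0.01,"y":0,"z":-0.0173,"yaw":0},{"grip":0.05,"x":0.015,"y":0,"z":-0.026,"yaw":0},{"grip":0.05,"x":0.02,"y":0,"z":-0.0346,"yaw":0},{"grip":0.05,"x":0.02,"y":0,"z":-0.05,"yaw":0}]' 20
```

```text
time_s: 9.25
ee_pos: [623.1, -32.8, 119.1]
ee_rot: [180.0, -0.0, -180.0]
force: [3.4, -0.5, -3.2]
gripper_width: 60.5
gripper_force: 19.8
time_s: 9.67
ee_pos: [609.7, -32.7, 140.4]
ee_rot: [180.0, -0.1, -180.0]
force: [-0.4, -0.6, -3.8]
gripper_width: 60.4
gripper_force: 19.8
time_s: 10.08
ee_pos: [588.7, -32.7, 190.3]
ee_rot: [180.0, -0.2, -180.0]
force: [-0.9, -0.3, -4.3]
gripper_width: 60.6
gripper_force: 19.8
```

```bash

python3 -m crank '[{"grip":0.05,"x":0,"y":-0.02,"z":0,"yaw":0},{"grip":0.05,"x":0.002,"y":-0.05,"z":0,"yaw":0},{"grip":0.05,"x":0.005,"y":-0.08,"z":0,"yaw":0},{"grip":0.05,"x":0.007,"y":-0.115,"z":0,"yaw":0},{"grip":0.05,"x":0.01,"y":-0.15,"z":0,"yaw":0}]' 20
python3 -m crank '[{"grip":0.05,"x":0.002,"y":-0.035,"z":0,"yaw":0},{"grip":0.05,"x":0.004,"y":-0.07,"z":0,"yaw":0},{"grip":0.05,"x":0.006,"y":-0.1,"z":0,"yaw":0},{"grip":0.05,"x":0.008,"y":-0.13,"z":0,"yaw":0},{"grip":0.05,"x":0.009,"y":-0.145,"z":0,"yaw":0}]' 20
python3 -m crank '[{"grip":0.05,"x":0,"y":0,"z":0.025,"yaw":0},{"grip":0.05,"x":0,"y":0,"z":0.055,"yaw":0},{"grip":0.05,"x":0,"y":0,"z":0.085,"yaw":0},{"grip":0.05,"x":0,"y":0,"z":0.11,"yaw":0},{"grip":0.05,"x":0,"y":0,"z":0.125,"yaw":0}]' 20
python3 - <<'E'
from h import *
w=cv2.resize(grab_frame("wrist")[:,:,::-1],(400,300),interpolation=cv2.INTER_AREA)
s=cv2.resize(grab_frame("scene")[110:260,140:340,::-1],(400,300),interpolation=cv2.INTER_CUBIC)
cv2.imwrite("pics/w6.png",np.hstack([w,s]))
E
```

```text
time_s: 10.5
ee_pos: [580.6, -183.9, 191.3]
ee_rot: [-180.0, 0.1, -179.9]
force: [1.2, 0.0, -4.1]
gripper_width: 60.7
gripper_force: 19.8
time_s: 10.92
ee_pos: [571.2, -331.5, 191.0]
ee_rot: [-179.9, 0.0, 179.9]
force: [-0.4, -0.1, -3.3]
gripper_width: 60.5
gripper_force: 19.8
time_s: 11.33
ee_pos: [570.3, -326.4, 62.6]
ee_rot: [179.8, -0.2, -180.0]
force: [-0.5, 0.2, -5.0]
gripper_width: 60.7
gripper_force: 19.8
```

View pics/w6.png

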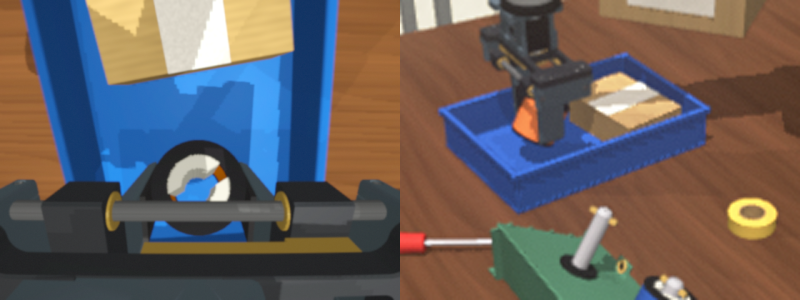

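The reel hangs tilted between the fingers over the tote's empty half, well clear of the walls and carton. Now I'll lower it to first contact.

```bash

python3 -m crank '[{"grip":0.05,"x":0,"y":0,"z":0.005,"yaw":0},{"grip":0.05,"x":0,"y":0,"z":0.01,"yaw":0},{"grip":0.05,"x":0,"y":0,"z":0.015,"yaw":0},{"grip":0.05,"x":0,"y":0,"z":0.018,"yaw":0},{"grip":0.05,"x":0,"y":0,"z":0.02,"yaw":0}]' 20
python3 -m crank '[{"grip":0.05,"x":0,"y":0,"z":0.001,"yaw":0},{"grip":0.05,"x":0,"y":0,"z":0.002,"yaw":0},{"grip":0.05,"x":0,"y":0,"z":0.003,"yaw":0},{"grip":0.05,"x":0,"y":0,"z":0.004,"yaw":0},{"grip":0.05,"x":0,"y":0,"z":0.004,"yaw":0}]' 12
```

```text
time_s: 11.85
ee_pos: [572.1, -327.8, 45.5]
ee_rot: [-180.0, 0.0, -180.0]
force: [0.1, -0.7, -4.4]
gripper_width: 60.8
gripper_force: 19.8
time_s: 12.27
ee_pos: [572.0, -327.8, 41.2]
ee_rot: [180.0, -0.0, -180.0]
force: [-0.0, -0.1, -3.9]
gripper_width: 60.8
gripper_force: 11.9
```

Contact is expected at z ≈ 39–40. I'll continue slowly along the pivoting arc with a lighter grip.

```bash

python3 -m crank '[{"grip":0.05,"x":0,"y":0,"z":0.0005,"yaw":0},{"grip":0.05,"x":0,"y":0,"z":0.001,"yaw":0},{"grip":0.05,"x":0,"y":0,"z":0.0015,"yaw":0},{"grip":0.05,"x":0,"y":0,"z":0.002,"yaw":0},{"grip":0.05,"x":0,"y":0,"z":0.002,"yaw":0}]' 8
python3 -m crank '[{"grip":0.05,"x":-0.001,"y":0,"z":0.0005,"yaw":0},{"grip":0.05,"x":-0.002,"y":0,"z":0.001,"yaw":0},{"grip":0.05,"x":-0.003,"y":0,"z":0.0015,"yaw":0},{"grip":0.05,"x":-0.004,"y":0,"z":0.002,"yaw":0},{"grip":0.05,"x":-0.004,"y":0,"z":0.002,"yaw":0}]' 8
```

```text
time_s: 12.68
ee_pos: [572.3, -327.9, 40.1]
ee_rot: [-180.0, 0.0, -180.0]
force: [-1.3, 0.4, 2.0]
gripper_width: 61.1
gripper_force: 8.0
time_s: 13.1
ee_pos: [577.0, -328.1, 37.9]
ee_rot: [-180.0, 0.1, -180.0]
force: [1.1, 1.4, 5.0]
gripper_width: 60.8
gripper_force: 8.0
```

```bash

python3 -m crank '[{"grip":0.05,"x":-0.001,"y":0,"z":0.0005,"yaw":0},{"grip":0.05,"x":-0.002,"y":0,"z":0.001,"yaw":0},{"grip":0.05,"x":-0.003,"y":0,"z":0.0017,"yaw":0},{"grip":0.05,"x":-0.004,"y":0,"z":0.0023,"yaw":0},{"grip":0.05,"x":-0.005,"y":0,"z":0.003,"yaw":0}]' 6
python3 -m crank '[{"grip":0.05,"x":-0.001,"y":0,"z":0.0007,"yaw":0},{"grip":0.05,"x":-0.002,"y":0,"z":0.0014,"yaw":0},{"grip":0.05,"x":-0.003,"y":0,"z":0.0021,"yaw":0},{"grip":0.05,"x":-0.004,"y":0,"z":0.0028,"yaw":0},{"grip":0.05,"x":-0.005,"y":0,"z":0.0035,"yaw":0}]' 6
python3 - <<'E'
from h import *
w=grab_frame("wrist")[:,:,::-1];cv2.imwrite("pics/w7.png",w)
s=grab_frame("scene")[:,:,::-1];cv2.imwrite("pics/s7.png",s)
# dark upper flange ring vs white hub blob
g=w.min(2);n,l,st,c=cv2.connectedComponentsWithStats((g>165).astype(np.uint8))
print([(st[i].tolist(),c[i].round().tolist()) for i in range(1,n) if st[i][4]>150])
E
```

```text
time_s: 13.52
ee_pos: [581.6, -328.1, 34.4]
ee_rot: [-180.0, 0.1, -180.0]
force: [1.3, 0.2, 3.7]
gripper_width: 60.7
gripper_force: 6.0
time_s: 13.93
ee_pos: [585.9, -327.8, 30.5]
ee_rot: [180.0, -0.0, -180.0]
force: [2.1, -0.8, 2.1]
gripper_width: 60.7
gripper_force: 6.0
[([216, 0, 126, 58, 5702], [276.0, 23.0]), ([234, 242, 74, 39, 1376], [267.0, 258.0]), ([249, 310, 61, 17, 748], [278.0, 317.0])]
```

```bash

python3 -m crank '[{"grip":0.05,"x":-0.001,"y":0,"z":0.0005,"yaw":0},{"grip":0.05,"x":-0.002,"y":0,"z":0.001,"yaw":0},{"grip":0.05,"x":-0.003,"y":0,"z":0.0015,"yaw":0},{"grip":0.05,"x":-0.003,"y":0,"z":0.002,"yaw":0},{"grip":0.05,"x":-0.003,"y":0,"z":0.002,"yaw":0}]' 5
python3 -m crank '[{"grip":0.05,"x":0,"y":0,"z":0.0005,"yaw":0},{"grip":0.05,"x":0,"y":0,"z":0.001,"yaw":0},{"grip":0.05,"x":0,"y":0,"z":0.001,"yaw":0},{"grip":0.05,"x":0,"y":0,"z":0.001,"yaw":0},{"grip":0.05,"x":0,"y":0,"z":0.001,"yaw":0}]' 4
```

```text
time_s: 14.45
ee_pos: [588.7, -327.6, 28.3]
ee_rot: [180.0, -0.1, -180.0]
force: [1.3, -0.3, -1.6]
gripper_width: 60.5
gripper_force: 5.0
time_s: 14.87
ee_pos: [589.0, -327.7, 27.8]
ee_rot: [180.0, 0.0, -180.0]
force: [0.9, 0.8, -1.3]
gripper_width: 60.4
gripper_force: 4.0
```

```bash

python3 -m crank '[{"grip":0.05,"x":0,"y":0,"z":0.0005,"yaw":0},{"grip":0.05,"x":0,"y":0,"z":0.001,"yaw":0},{"grip":0.05,"x":0,"y":0,"z":0.0015,"yaw":0},{"grip":0.05,"x":0,"y":0,"z":0.0015,"yaw":0},{"grip":0.05,"x":0,"y":0,"z":0.0015,"yaw":0}]' 3
python3 -m crank '[{"grip":0.061,"x":0,"y":0,"z":0,"yaw":0},{"grip":0.062,"x":0,"y":0,"z":0,"yaw":0},{"grip":0.063,"x":0,"y":0,"z":0,"yaw":0},{"grip":0.066,"x":0,"y":0,"z":0,"yaw":0},{"grip":0.07,"x":0,"y":0,"z":0,"yaw":0}]' 3
python3 -m crank '[{"grip":0.074,"x":0,"y":0,"z":0,"yaw":0},{"grip":0.078,"x":0,"y":0,"z":0,"yaw":0},{"grip":0.082,"x":0,"y":0,"z":0,"yaw":0},{"grip":0.082,"x":0,"y":0,"z":0,"yaw":0},{"grip":0.082,"x":0,"y":0,"z":0,"yaw":0}]'
python3 -m crank '[{"grip":0.082,"x":0,"y":0,"z":-0.01,"yaw":0},{"grip":0.082,"x":0,"y":0,"z":-0.03,"yaw":0},{"grip":0.082,"x":0,"y":0,"z":-0.06,"yaw":0},{"grip":0.082,"x":0,"y":0,"z":-0.095,"yaw":0},{"grip":0.082,"x":0,"y":0,"z":-0.13,"yaw":0}]'
python3 -m crank '[{"grip":0.082,"x":0.01,"y":0,"z":-0.02,"yaw":0},{"grip":0.082,"x":0.03,"y":0,"z":-0.04,"yaw":0},{"grip":0.082,"x":0.06,"y":0,"z":-0.06,"yaw":0},{"grip":0.082,"x":0.09,"y":0,"z":-0.06,"yaw":0},{"grip":0.082,"x":0.12,"y":0,"z":-0.06,"yaw":0}]'
python3 - <<'E'
from h import *
t=grab_frame("top");s=grab_frame("scene")
for n,f in(("top",t),("scene",s)):
    cv2.imwrite(f"pics/{n}8.png",f[:,:,::-1])
    hsv=cv2.cvtColor(f,cv2.COLOR_RGB2HSV)
    # expected upright reel outline vs orange mask
    k=cv2.inRange(hsv,(8,170,150),(16,255,255));cn,l,st,c=cv2.connectedComponentsWithStats(k)
    print(n,[st[i].tolist() for i in range(1,cn) if st[i][4]>60])
    th=np.linspace(0,2*np.pi,37)
    for z in(5,61):
        q=proj(n,np.c_[589+30*np.cos(th),-328+30*np.sin(th),0*th+z]);print(z,q.min(0).round(),q.max(0).round())
E
```

```text
time_s: 15.28
ee_pos: [589.2, -327.9, 26.7]
ee_rot: [-180.0, 0.0, -180.0]
force: [0.9, 0.8, 2.2]
gripper_width: 60.8
gripper_force: 3.0
time_s: 15.7
ee_pos: [588.5, -327.8, 25.9]
ee_rot: [180.0, -0.1, -180.0]
force: [-0.2, -0.2, 0.6]
gripper_width: 69.2
gripper_force: 0.0
time_s: 16.12
ee_pos: [589.0, -327.9, 26.3]
ee_rot: [180.0, -0.0, -180.0]
force: [-0.7, 0.3, 0.1]
gripper_width: 82.0
gripper_force: 0.0
time_s: 16.53
ee_pos: [588.6, -327.6, 158.1]
ee_rot: [180.0, -0.0, -180.0]
force: [0.4, -0.3, -0.2]
gripper_width: 81.8
gripper_force: 0.0
time_s: 16.95
ee_pos: [468.5, -328.1, 218.8]
ee_rot: [-179.8, 0.2, -180.0]
force: [0.9, -0.2, -0.9]
gripper_width: 82.0
gripper_force: 0.0
top [[203, 65, 41, 7, 122], [390, 67, 39, 5, 111], [59, 145, 19, 11, 65], [409, 183, 10, 23, 111], [20, 243, 22, 5, 63], [238, 245, 46, 7, 148], [266, 295, 28, 5, 102], [265, 307, 50, 7, 189], [33, 337, 20, 8, 67], [54, 338, 29, 10, 92]]
5 [407. 178.] [435. 206.]
61 [413. 171.] [444. 201.]
scene [[194, 177, 16, 16, 174]]
5 [191. 184.] [213. 196.]
61 [189. 166.] [212. 178.]
```

```bash
python3 - <<'E'
from h import *
obs=[]
for n in("top","scene","wrist"):
    m=camera_model(n);f=grab_frame(n);e=proj(n,[[589,-328,61]],m)[0]
    x0,y0=np.maximum((e-22),0).astype(int);c=f[y0:y0+44,x0:x0+44]
    k=(c.min(2)>130).astype(np.uint8)
    cn,l,st,ce=cv2.connectedComponentsWithStats(k)
    p=np.argwhere(k)[:,::-1]
    print(n,"exp",e.round(1),[(st[i].tolist(),(ce[i]+[x0,y0]).round(1).tolist()) for i in range(1,cn) if st[i][4]>8])
    big=[p for i in range(1,cn) if st[i][4]>8 for p in np.argwhere(l==i)[:,::-1]]
    h=cv2.convexHull(np.array(big,np.int32));(cx,cy),ax,an=cv2.fitEllipse(h);ctr=np.array([cx+x0,cy+y0]);print(ctr.round(1),np.round(ax,1))
    obs.append((n,m,ctr))
r=least_squares(lambda X:np.ravel([proj(n,X[None],m)[0]-q for n,m,q in obs]),np.array([589,-328,61.]))
print("hub top",r.x.round(1),r.fun.round(1))
f=grab_frame("top")
E
```

```text
top exp [428.7 186.1] [([12, 13, 18, 14, 131], [425.4, 182.3]), ([16, 21, 18, 13, 126], [432.1, 192.1])]
[428.7 187.1] [19.9 22. ]
scene exp [200.9 171.9] [([18, 18, 15, 8, 96], [203.1, 170.8])]
[203. 171.] [ 8.3 14.5]
wrist exp [276.8 297.8] [([19, 34, 10, 3, 26], [277.5, 310.0])]
[277.5 310. ] [3.2 9. ]
hub top [ 591.2 -325.5   75.3] [ 0.8 -3.8 -2.8 -3.2  1.5 -3.2]
```

The top and scene hub positions match an upright reel at z = 61 mm to within 1–2 px. The wrist view was blocked by the gripper, so I left it out. The gripper is clear and nothing else was touched, so I'm handing in.

```bash
python3 -c "
from workcell import *
print(job_done())"
```

```text
the job is handed in; nothing more can be done
None
```

The orange reel is off the spindle and standing upright on the empty half of the tote floor, set down at about 9 N or less; nothing else was touched, and I handed it in at about 17 s of the 64 s allowed (no verdict was returned).

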